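Shut the post-curing box and hold its nitrogen purge lever in the green

TASK

The printed denture on the plate of the white post-curing box is ready for its nitrogen purge: fold the amber cover down until it is fully shut, then press the spring-return purge lever on the right of the box down until its pointer stands in the green band, and keep it there. The lever springs back when let go, so finish while still holding it in the green with the fingers; never open the gas while the cover is still up, never push the lever down into the red, and leave the denture and the other things on the bench where they lie.

Things in the scene. Friction and masses are not known exactly. Their poses are not given: they have to be found in the camera images.
- cure_box: White post-curing box, fixed, 145 (x) x 210 (y) x 80 mm high. Origin: under its middle, on the bench; x points from its front to its back, y to its left. Left: open chamber under an amber cover. Right: console (top at z = 80) with the purge lever on it; a gas cartridge on the right side reaches 30 mm beyond the box. In this frame the cover's hinge line runs along y at x = 52, z = 86.5 mm.
- cover_hinge (a point): Middle of the cover's hinge line (fixed in the box: x = 52, y = 36, z = 86.5 mm of cure_box).
- cover (a joint): Hinge of the amber cover in its black frame, rad: 0 = fully shut (level), 1.57 = upright; starts at 1.05 to 1.6. Stiff: it stays at any angle and takes 2 to 4 N at the front edge to move. Cover: 112 mm from hinge line to front edge, 124 mm wide (y = -26 to 98 mm of cure_box), frame 11 mm thick, its outer face 5.5 mm outside the hinge line.
- cover_tab (a point): Middle of the outer face of the black finger tab at the middle of the cover's front edge, 119 mm from the hinge line; it moves with the cover. The tab is 50 mm wide (y), sticks out 17 mm beyond the front edge and is 8 mm thick. When shut the point's axes are those of the box.
- purge_lever (a joint): Spring-return lever, rad: 0 = released (slopes up 0.26 rad towards its pad), grows as the pad goes down; 0.26 = level = middle of the green, 0.52 = end stop. On the curved gate green reaches from 0.20 to 0.32, red from 0.38 to the stop; an orange pointer on the lever shows it. The pad takes about 3 N to start, 8 N in the green, 13 N at the stop; it springs back when let go.
- lever_pad (a point): Middle of the top of the lever's black finger pad, 34 (x) x 26 (y) x 9 mm. It lies 85 mm in front of the lever's pivot line and moves with the lever on a circle about it: 28 mm above the pivot's height at rest, 6 mm above when level. Nothing else stands within 17 mm of the pad above the console.
- lever_pivot (a point): Middle of the lever's pivot line, which runs along the box's y (fixed in the box: x = 62, y = -69, z = 122 mm of cure_box).
- chamber (a point): Middle of the top of the round glass plate in the chamber, 36 mm above the bench. The chamber's mouth is 90 (x) x 102 (y) mm at z = 80 mm.
- denture: Loose pink printed denture with teeth, 54 x 63 x 19 mm, lying on the glass plate. Origin: centre of its underside.
- cast_pink: Bystander: loose plaster jaw cast with pink gums, 55 x 65 x 31 mm, on the bench beside the box. Origin: centre of its underside.
- matchbox: Bystander: loose matchbox, 35 x 63 x 14 mm, on the bench. Origin: centre of its underside.
- petri_dish: Bystander: loose clear dish, 61 mm across, 12 mm high, on the bench. Origin: centre of its underside.
Mind the look-alikes: they are no part of the job. Of the things like the denture, leave any that is yellow; of the rest the larger one is meant.

How it is judged:
On the way, in this order (a step that is already met when the one before it is completed fails the run):
1. the cover is fully shut and the lever not yet pressed (value of joint cover below 0.035 rad and value of joint purge_lever below 0.08 rad), for 0.1 s.
2. the lever is held in the green by the fingers, with the cover shut (value of joint cover below 0.035 rad and value of joint purge_lever between 0.2 and 0.32 rad and contact force between the fingers and purge_lever above 3 N), for 1 s.
At the end, for the whole second after the job is handed in: The cover is shut (within 0.035 rad), the fingers hold the purge lever in the green (0.20 to 0.32 rad) with more than 3 N, and the denture lies on its plate in the chamber (within 30 mm of the plate's middle) (all of step 2 and horizontal distance between denture and chamber below 0.03 m and height (world z) of denture below 0.06 m); the arm keeps its last pose, push and grip.
It fails at once if the lever is pressed while the cover is still up (value of joint each of cover, purge_lever above 0.12 rad).
It fails at once if the lever is pushed into the red (value of joint purge_lever above 0.38 rad).
It fails at once if the denture is knocked about (distance of denture from where it was at the start of the episode above 0.025 m).
It fails at once if a thing on the bench is disturbed (distance of any of cast_pink, matchbox, petri_dish from where it was at the start of the episode above 0.025 m).
It also fails if it takes over 38 s, if anything falls off the work surface, if the arm or the gripper's body presses on something with over 40 N, if the wrist force passes 120 N, or if a joint passes its speed limit or range.

ROBOT

A 7-joint arm with a two-finger parallel gripper is mounted at the origin on a cart in front of the work surface, level with it; the furniture and walls round the work are solid. World frame = base frame: x ahead of the robot, y to its left, z up, the work surface at z = 0. Lengths are in m, angles in rad, forces in N, time in s.
With the tool pointing down it reaches from about 0.425 to 1.025 m from the base axis. Payload 9.4 kg.
Tool frame: the origin (TCP) lies midway between the tips of the shut fingers; the grasp point (between the pads) lies 19 mm behind it (manip.tcp_to_grasp is the distance from the TCP to the grasp point, in m); z points along the fingers, y is the line along which they close (so a half turn about z gives the same grasp; the last joint's range is limited). The gripper opens to 93 mm and grips with 3 to 60 N. Pads are 15 mm wide; open, the fingers measure 128 mm over their backs; the gripper's body (75 mm by 188 mm) begins 65 mm behind the grasp point.
Start: joints at [-1.335, 0.599, -0.003, 1.599, 0.002, 0.943, -0.08], TCP at [0.223, 0.69, 0.19] pointing down, gripper open.
Joint ranges: [-2.57, 2.57], [-0.35, 1.97], [-1.29, 1.29], [0.11, 2.56], [-1.05, 4.19], [0.11, 1.86], [-2.63, 2.63]. Speed limits (rad/s): [2.22, 2.22, 3.01, 3.01, 3.14, 3.14, 3.14].

INTERFACE

Orientations are given as a 3x3 rotation matrix whose columns are the frame's x, y, z axes.
In Python, from bench import manip gives the robot as it stands.
- The arm moves only by the shell command python3 -m handwheel 'ROWS' [FORCE]. ROWS is JSON, one flat list of numbers, 7 for each row, row after row: the shift along the tool's x, y, z scaled (see below), then the turn, a rotation vector about the tool's x, y, z scaled (see below), then the opening, from 0 (shut) to 1 (fully open). In form: [dx, dy, dz, rx, ry, rz, hand, dx, dy, dz, rx, ry, rz, hand, ...]. A call has 1 to 10 rows; each row shifts and turns the commanded pose from where the row before left it, along the tool's axes as they then stand; what a row does not reach is not made up. The controller multiplies each number of a shift by 1 m and each number of a turn by 4 degrees. A row lasts 1/10 s, in which the tool goes at most 50 mm and 8.59 degrees, less where a joint would pass 70% of its speed; a pose out of reach is approached as far as the arm can. A call with a number of a shift or a turn outside -1 to 1 is refused whole. A call with a gripper value outside its range is refused whole. The fingers move at their own pace and stop on an object; FORCE is the grip in N (left out, the last holds). Time passes only in rows, so rows that do not move let the fingers close. It gives the time, the measured TCP pose, the force, the opening and the grip force at its end, in the units of the state.
- manip.read_state(): the state, without advancing time (a new reading comes with each control period).
- manip.capture(name): name is "scene" or "side" or "wrist"; returns a dict with "img" (420x560x3 uint8, red, green, blue), "fx", "fy", "cx", "cy" (pixels), "world_to_cam" (4x4, takes a point from world to camera coordinates). Camera axes: x right, y down, z forward; pixel columns grow to the right and rows downward; lengths in m; the calibration is good to about 2 mm. A picture is of the moment at which its call begins. There is no depth.
- manip.close_job(): hands the job in; it is judged then, once.
Trained networks look in a picture, given as the dict that the camera call returned (one of the last four; its "shot" number tells which), for a name from the list of things; names that differ only in an ending like _2 or _b are one class to them, and where a whole thing is asked for, a point or a joint stands for the part that bears it (a point fixed in the world has none). Each returns a list of dicts, best first, with "confidence" (0 to 1); they miss things now and then, are a little off and sometimes report something else, mostly with a low value. They report only what shows in the picture. A call takes as long as a camera call. They do not tell look-alikes from the thing itself.
- manip.find_in(picture, thing): "extent" ([centre column, centre row, width, height] in pixels, round what is visible of it).
The state is a dict: "clock": time; "q": joint angles; "dq": joint speeds; "joint_efforts": joint torques, N m; "tcp_pos": TCP position; "tcp_rot": TCP orientation; "wrist_force": force on the tool from outside, world axes, zero at the start; "moment": the same for the moment, N m; "width": finger opening in m; "grasp_force": force on a finger pad.
Only numpy, scipy, OpenCV 4.12 (cv2) and the standard library are available. Lean on these libraries where they do the work, as an engineer would, in place of code of your own. Each camera call takes 0.05 s, during which the arm holds its last target. There are 200 camera calls.

## Working session

There is one attempt and no reset: what is moved stays moved. The work goes in short steps, Python scripts to look and compute and a shell command to move; the robot and the scene stay as the last step left them, time stands still between calls to the robot, and variables do not carry over. Pictures are saved under pics/ and viewed, at most 10 in all, crops included, and the job is handed in when it is done.

```bash
mkdir -p pics; python3 - <<'E'
from bench import manip
import cv2,json,numpy as np
np.set_printoptions(precision=4,suppress=True)
s=manip.read_state();print(s)
ims=[]
for n in ["scene","side"]:
    p=manip.capture(n);cv2.imwrite(f"pics/{n}0.png",p["img"][:,:,::-1])
    print(n,p["fx"],p["fy"],p["cx"],p["cy"],np.array(p["world_to_cam"]))
    for t in ["cure_box","cover","cover_tab","lever_pad","purge_lever","denture","cast_pink","matchbox","petri_dish"]:
        print(t,[(np.round(d["extent"]).tolist(),round(d["confidence"],2)) for d in manip.find_in(p,t)][:3])
E
```

```text
{'clock': 0.0, 'q': array([-1.3347,  0.6001, -0.0025,  1.6001,  0.0018,  0.943 , -0.0798]), 'dq': array([-0.0014,  0.0001,  0.0011, -0.0017, -0.0005,  0.0001,  0.    ]), 'joint_efforts': array([ -0.0007, -76.5056,   1.4977, -25.2355,  -0.0523,   0.0168,
         0.0002]), 'tcp_pos': array([0.2229, 0.6893, 0.1889]), 'tcp_rot': array([[-0.9515,  0.3077, -0.0003],
       [ 0.3077,  0.9515, -0.0016],
       [-0.0002, -0.0016, -1.    ]]), 'wrist_force': array([ 0.7522, -0.7951,  1.2675]), 'moment': array([ 0.0006, -0.0489,  0.0241]), 'grasp_force': 0.0, 'width': 0.09339938757671652}
scene 539.828308214664 539.828308214664 283.03400116800293 210.19024782878432 [[-0.745  -0.6669  0.0145  0.3383]
 [-0.3367  0.3572 -0.8712  0.2435]
 [ 0.5758 -0.654  -0.4907  0.9452]
 [ 0.      0.      0.      1.    ]]
cure_box [([248.0, 249.0, 127.0, 120.0], 0.59)]
cover [([223.0, 217.0, 63.0, 57.0], 0.98)]
cover_tab [([223.0, 218.0, 64.0, 57.0], 0.9)]
lever_pad [([272.0, 208.0, 36.0, 15.0], 0.61)]
purge_lever [([273.0, 206.0, 38.0, 13.0], 0.69)]
denture [([313.0, 231.0, 26.0, 18.0], 0.79), ([233.0, 262.0, 24
[... 245 characters left out ...]
.0, 24.0, 13.0], 0.6)]
side 491.68579163987187 491.68579163987187 280.21755756355265 217.7017441351098 [[ 0.9157 -0.4018  0.0101 -0.3993]
 [-0.1373 -0.3364 -0.9317  0.1708]
 [ 0.3778  0.8517 -0.3632  0.7921]
 [ 0.      0.      0.      1.    ]]
cure_box [([272.0, 214.0, 92.0, 125.0], 0.8)]
cover [([277.0, 181.0, 41.0, 68.0], 0.76)]
cover_tab [([277.0, 182.0, 36.0, 62.0], 0.95), ([271.0, 213.0, 97.0, 127.0], 0.59)]
lever_pad [([281.0, 199.0, 49.0, 10.0], 0.54)]
purge_lever [([282.0, 201.0, 50.0, 13.0], 0.58)]
denture [([320.0, 294.0, 37.0, 21.0], 0.67)]
cast_pink [([396.0, 306.0, 35.0, 32.0], 0.84)]
matchbox []
petri_dish [([262.0, 324.0, 37.0, 24.0], 0.67), ([190.0, 232.0, 18.0, 15.0], 0.57)]
```

View pics/scene0.png

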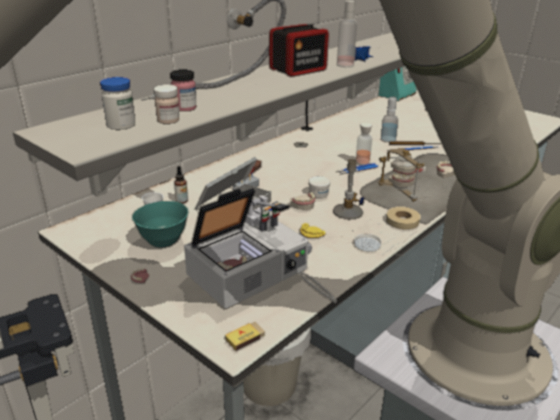

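View pics/side0.png

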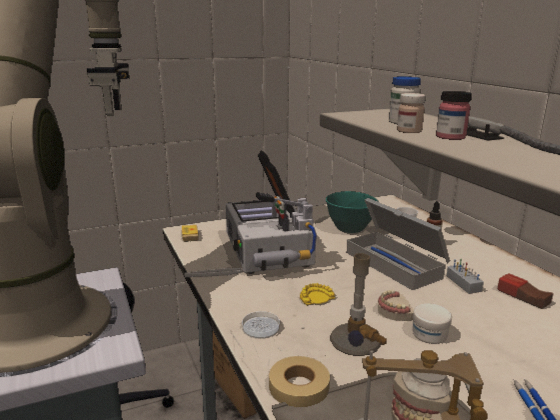

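Scene: the box is at about (250,255), with the amber cover open around (225,215) and the console and lever at (270,210) to (295,260). The matchbox is at (245,335). In the side view the box is at (272,235) and the cover at (275,180). I'll enlarge both.

```bash
python3 - <<'E'
import cv2,numpy as np
a=cv2.imread("pics/scene0.png")[150:310,170:330];b=cv2.imread("pics/side0.png")[140:280,200:340]
a=cv2.resize(a,(400,400),interpolation=cv2.INTER_CUBIC);b=cv2.resize(b,(400,400),interpolation=cv2.INTER_CUBIC)
cv2.imwrite("pics/crop0.png",np.hstack([a,b]))
from bench import manip
p=manip.capture("wrist");w=cv2.resize(p["img"][:,:,::-1],(560,420));cv2.imwrite("pics/wrist0.png",w)
print(p["fx"],p["cx"],p["cy"],p["world_to_cam"])
E
```

```text
297.52695528931514 281.9176869058644 207.35063032569323 [[ 3.07175128e-01  9.51652863e-01 -5.19098393e-04 -7.25132336e-01]
 [ 9.19331773e-01 -2.96601465e-01  2.58566552e-01 -3.12992776e-02]
 [ 2.45911634e-01 -7.99024375e-02 -9.65993307e-01  3.90627109e-01]
 [ 0.00000000e+00  0.00000000e+00  0.00000000e+00  1.00000000e+00]]
```

View pics/crop0.png

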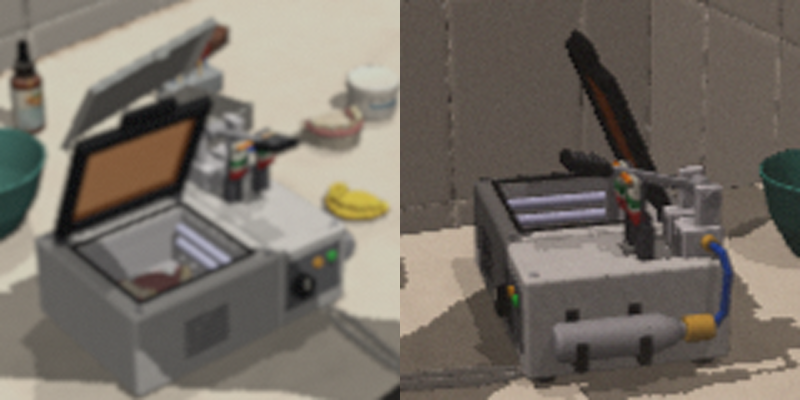

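View pics/wrist0.png

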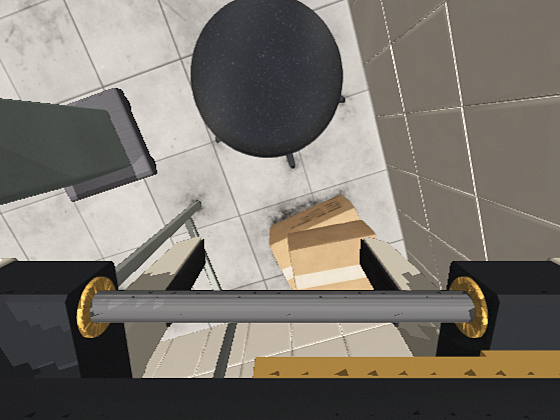

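Crop: the box's corners, the tab at (150,108) in the left panel and the lever pad at (278,142) left and (580,160) right are all clear. I'll fit the box pose and cover angle by reprojection.

```bash
cat > h.py <<'E'
import numpy as np
from scipy.optimize import least_squares
np.set_printoptions(precision=4,suppress=True)
def proj(p,P):
    T=np.array(p["world_to_cam"]);c=T[:3,:3]@P+T[:3,3]
    return np.array([p["fx"]*c[0]/c[2]+p["cx"],p["fy"]*c[1]/c[2]+p["cy"]])
def box(v,P):
    c,s=np.cos(v[2]),np.sin(v[2]);return np.array([v[0]+c*P[0]-s*P[1],v[1]+s*P[0]+c*P[1],P[2]])
def cov(a,r,y,o=0.0055): # point at r from hinge, o outside
    return np.array([.052-r*np.cos(a)+o*np.sin(a),y,.0865+r*np.sin(a)+o*np.cos(a)])
E
python3 - <<'E'
from h import *
from bench import manip
ps={n:manip.capture(n) for n in ("scene","side")}
B=[("scene",(-.0725,.105,.08),(224,277.2)),("scene",(.0725,.105,.08),(186,245.2)),("scene",(-.0725,-.105,.08),(309.2,244.4)),("scene",(-.0725,.105,0),(226,308)),
("side",(-.0725,-.105,.08),(242,237.3)),("side",(-.0725,-.105,0),(244.8,272.3)),("side",(.0725,-.105,0),(314.8,263.2)),("side",(-.0725,.105,.08),(226.3,203))]
C=[("scene",129,36,0,(230,192)),("side",129,36,0,(261.3,152.3)),("scene",112,98,-.0055,(198,208)),("scene",112,-26,-.0055,(254.8,189))]
def f(v):
    return np.concatenate([proj(ps[c],box(v,P))-u for c,P,u in B]+[proj(ps[c],box(v,cov(v[3],r/1e3,y/1e3,o)))-u for c,r,y,o,u in C])
best=min((least_squares(f,[.25,.7,y0,1.3],loss="soft_l1") for y0 in np.arange(-3,3.1,.5)),key=lambda r:r.cost)
v=best.x;print(v,best.cost);print(f(v).reshape(-1,2))
def lev(a):
    t=.26-a; # pad: 85 in front, 6 above when level
    return np.array([.062-.085*np.cos(t)-.006*np.sin(t)*-0-.0,-.069,.122+.085*np.sin(t)+.006*np.cos(t)])
for n,P in (("tab",cov(v[3],.119,.036)),("hinge",(.052,.036,.0865)),("pad0",lev(0)),("padG",lev(.26)),("chamber",(0,.04,.036))):
    w=box(v,P);print(n,w,proj(ps["scene"],w),proj(ps["side"],w))
R=manip.read_state()["tcp_rot"];xb=np.array([np.cos(v[2]),np.sin(v[2]),0]);print("box x in tool",R.T@xb)
E
```

```text
[ 0.4535  0.1144 -0.1368  1.1637] 27.352769934864455
[[-0.0744 -0.1655]
 [-3.7227 -1.7841]
 [-0.6158 -6.2112]
 [-0.422   3.2169]
 [ 0.6499  1.2902]
 [-1.4193  4.3013]
 [-0.4368  4.6454]
 [-2.7458 -0.7822]
 [-0.8417 -1.1631]
 [ 1.1356  0.9238]
 [ 3.1437  0.9281]
 [ 0.1277  0.4997]]
tab [0.4683 0.1487 0.198 ] [226.5156 192.4209] [266.6486 156.2747]
hinge [0.5099 0.1429 0.0865] [216.6226 233.4021] [285.2878 204.9619]
pad0 [0.4241 0.0487 0.1497] [279.029 204.045] [265.047  195.0763]
padG [0.4213 0.0491 0.128 ] [279.8185 213.9508] [263.6199 205.8568]
chamber [0.459 0.154 0.036] [230.6791 265.8657] [261.8235 227.8984]
box x in tool [-0.9846  0.175   0.0001]
```

The fit has the box's front facing the robot, the cover at about 1.16 rad and the tab at about (0.468, 0.149, 0.198). Next I lift, turn to align with the box, shut the fingers and move above and behind the cover.

```bash
python3 -m handwheel '[0,0,-0.04,0,0,-0.83,0, 0,0,-0.04,0,0,-0.83,0, 0,0,-0.04,0,0,-0.83,0, -0.01,-0.015,0,0,0,0,0, -0.03,-0.04,0,0,0,0,0, -0.03,-0.04,0,0,0,0,0, -0.03,-0.04,0,0,0,0,0, -0.03,-0.04,0,0,0,0,0, -0.03,-0.04,0,0,0,0,0, -0.03,-0.04,0,0,0,0,0]'
python3 -m handwheel '[-0.03,-0.04,0,0,0,0,0, -0.03,-0.04,0,0,0,0,0, -0.03,-0.04,0,0,0,0,0, -0.03,-0.04,0,0,0,0,0, -0.03,-0.04,0,0,0,0,0, -0.03,-0.04,0,0,0,0,0, -0.02,-0.01,0,0,0,0,0, 0,0,0,0,0,0,0, 0,0,0,0,0,0,0]'
python3 - <<'E'
from h import *
from bench import manip
import cv2
s=manip.read_state();print(s["tcp_pos"],s["tcp_rot"],s["wrist_force"],s["clock"],s["q"])
p=manip.capture("wrist");cv2.imwrite("pics/w1.png",p["img"][:,:,::-1])
v=[.4535,.1144,-.1368,1.1637]
for P in ((-.0725,.105,.08),(-.0725,-.105,.08),(.0725,-.105,.08)): print(proj(p,box(v,P)))
print("tab",proj(p,box(v,cov(v[3],.119,.036))),"pad",proj(p,box(v,np.array([-.02,-.069,.15]))))
E
```

```text
clock: 2.15
tcp_pos: [0.3767, 0.4091, 0.31]
tcp_rot: [[-0.99, 0.138, 0.0], [0.138, 0.99, 0.0], [-0.0, 0.001, -1.0]]
wrist_force: [0.5, 0.2, 1.3]
width: 0.0174
grasp_force: 0.0
clock: 3.05
tcp_pos: [0.5392, 0.1359, 0.3096]
tcp_rot: [[-0.99, 0.139, -0.0], [0.139, 0.99, 0.0], [0.0, 0.0, -1.0]]
wrist_force: [-0.5, 0.7, -0.5]
width: 0.0004
grasp_force: 0.0
[0.5392 0.1359 0.3096] [[-0.9903  0.1391 -0.0005]
 [ 0.1391  0.9903  0.0003]
 [ 0.0005  0.0002 -1.    ]] [-0.4625  0.7206 -0.5027] 3.05 [-0.4602  0.273   0.1451  1.8473 -0.0461  1.0248  1.1348]
[336.6867  61.7544]
[176.1154  62.1456]
[185.615  172.5886]
tab [284.6891 126.8918] pad [191.0825  99.7071]
```

View pics/w1.png

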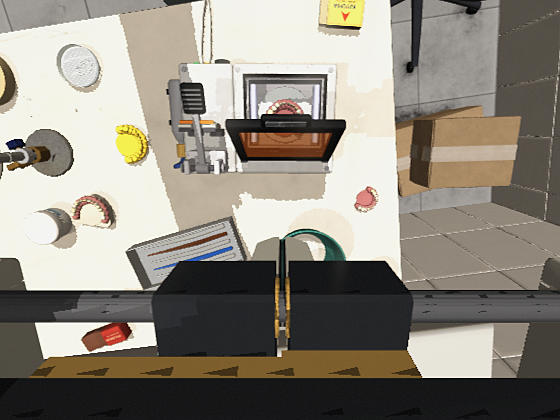

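Wrist view: the box top's corners are about (337,65), (180,65), (183,173) and (331,171). The tab is about (290,118), the cover's corners (227,121) and (346,125), and the pad (192,98). I refit with the wrist points weighted more heavily.

```bash
python3 - <<'E'
from h import *
from bench import manip
ps={n:manip.capture(n) for n in ("scene","side","wrist")}
w="wrist"
B=[("scene",(-.0725,.105,.08),(224,277.2),.4),("scene",(-.0725,-.105,.08),(309.2,244.4),.2),("side",(-.0725,-.105,.08),(242,237.3),.4),
(w,(-.0725,.105,.08),(337,65),1),(w,(-.0725,-.105,.08),(180,65),1),(w,(.0725,-.105,.08),(183,173),1),(w,(.0725,.105,.08),(331,171),1),(w,(-.0203,-.069,.145),(192,98),1)]
C=[("scene",129,36,0,(230,192),.5),("side",129,36,0,(261.3,152.3),.5),(w,129,36,.0,(290,117),1),(w,112,98,0,(346,125),1),(w,112,-26,0,(227,121),1)]
f=lambda v:np.concatenate([k*(proj(ps[c],box(v,P))-u) for c,P,u,k in B]+[k*(proj(ps[c],box(v,cov(v[3],r/1e3,y/1e3,o)))-u) for c,r,y,o,u,k in C])
r=least_squares(f,[.4535,.1144,-.1368,1.16],loss="soft_l1");v=r.x;print(v);print(f(v).reshape(-1,2))
xb=np.array([np.cos(v[2]),np.sin(v[2]),0]);s=manip.read_state();t=s["tcp_pos"];d=t-[v[0],v[1],0]
print("tcp in box",d@xb,d@[-xb[1],xb[0],0],t[2])
for a in (v[3],1.0,.75,.5,.25,0): print(a,cov(a,.105,.036),cov(a,.118,.036))
E
```

```text
[ 0.4543  0.1163 -0.1535  1.1374]
[[-0.8972 -0.0354]
 [-0.2764 -1.0873]
 [-0.1293  0.2736]
 [ 1.429  -0.4871]
 [-2.0063 -3.5042]
 [ 2.3651 -0.9917]
 [ 0.7412  3.5237]
 [ 1.6744  1.7425]
 [-0.5503  0.0909]
 [-0.0056  0.6998]
 [-4.101  -0.9971]
 [-0.06   -0.0598]
 [-1.9243  1.7745]]
tcp in box 0.08018497490372928 0.0333604588005243 0.3097776743895251
1.1373775328420521 [0.0129 0.036  0.1841] [0.0074 0.036  0.1959]
1.0 [-0.0001  0.036   0.1778] [-0.0071  0.036   0.1888]
0.75 [-0.0211  0.036   0.1621] [-0.0306  0.036   0.171 ]
0.5 [-0.0375  0.036   0.1417] [-0.0489  0.036   0.1479]
0.25 [-0.0484  0.036   0.1178] [-0.061  0.036  0.121]
0 [-0.053  0.036  0.092] [-0.066  0.036  0.092]
```

```bash
python3 -m handwheel '[0.006,0.007,0.031,0,0,0,0, 0.006,0.007,0.031,0,0,0,0, 0.006,0.007,0.031,0,0,0,0, 0.006,0.007,0.031,0,0,0,0, 0.01,0,0,0,0,0,0, 0.01,0,0,0,0,0,0, 0.01,0,0.001,0,0,0,0, 0.006,0,0.002,0,0,0,0]'
```

```text
clock: 4.05
tcp_pos: [0.4835, 0.172, 0.1843]
tcp_rot: [[-0.99, 0.138, 0.002], [0.138, 0.99, 0.001], [-0.002, 0.001, -1.0]]
wrist_force: [-0.2, 0.5, -0.0]
width: 0.0004
grasp_force: 0.0
```

```bash
python3 -m handwheel '[0.006,0,0.003,0,0,0,0, 0.007,0,0.003,0,0,0,0, 0.007,0,0.005,0,0,0,0, 0.007,0,0.005,0,0,0,0, 0.007,0,0.006,0,0,0,0, 0.006,0,0.006,0,0,0,0]'
```

```text
clock: 4.65
tcp_pos: [0.444, 0.1776, 0.155]
tcp_rot: [[-0.99, 0.138, 0.001], [0.138, 0.99, 0.001], [-0.001, 0.001, -1.0]]
wrist_force: [-0.3, 0.3, 2.7]
width: 0.0
grasp_force: 1.1
```

```bash
python3 -m handwheel '[0.006,0,0.007,0,0,0,0, 0.006,0,0.007,0,0,0,0, 0.005,0,0.008,0,0,0,0]'
```

```text
clock: 4.95
tcp_pos: [0.4269, 0.1796, 0.1321]
tcp_rot: [[-0.99, 0.139, -0.0], [0.139, 0.99, -0.0], [0.0, -0.0, -1.0]]
wrist_force: [-1.0, 0.5, 1.8]
width: 0.0001
grasp_force: 1.1
```

```bash
python3 -m handwheel '[0.004,0,0.010,0,0,0,0, 0.002,0,0.009,0,0,0,0, 0.002,0,0.008,0,0,0,0, 0,0,0.006,0,0,0,0, 0,0,0,0,0,0,0]'
```

```text
clock: 5.45
tcp_pos: [0.4194, 0.1805, 0.0988]
tcp_rot: [[-0.99, 0.139, -0.001], [0.139, 0.99, -0.001], [0.001, -0.001, -1.0]]
wrist_force: [0.1, -0.3, 0.3]
width: 0.0004
grasp_force: 0.0
```

```bash
python3 -m handwheel '[0,0,0.004,0,0,0,0, 0,0,0.003,0,0,0,0, 0,0,0,0,0,0,0]'; python3 -m handwheel '[0,0,0.003,0,0,0,0, 0,0,0.002,0,0,0,0, 0,0,0,0,0,0,0]'
```

```text
clock: 5.75
tcp_pos: [0.4197, 0.1807, 0.0925]
tcp_rot: [[-0.99, 0.139, 0.0], [0.139, 0.99, 0.0], [-0.0, 0.0, -1.0]]
wrist_force: [-0.0, -0.6, 0.7]
width: 0.0004
grasp_force: 0.1
clock: 6.05
tcp_pos: [0.4194, 0.1807, 0.0876]
tcp_rot: [[-0.99, 0.138, -0.0], [0.138, 0.99, -0.0], [0.0, -0.0, -1.0]]
wrist_force: [0.1, 1.7, 0.9]
width: 0.0001
grasp_force: 0.2
```

```bash
python3 - <<'E'
from bench import manip
import cv2,numpy as np
r=lambda a:cv2.resize(a[:,:,::-1],(400,400),interpolation=cv2.INTER_CUBIC)
a=manip.capture("scene")["img"][150:310,170:330];b=manip.capture("side")["img"][140:280,200:340]
cv2.imwrite("pics/c2.png",np.hstack([r(a),r(b)]))
E
```

```text
(no output)
```

View pics/c2.png

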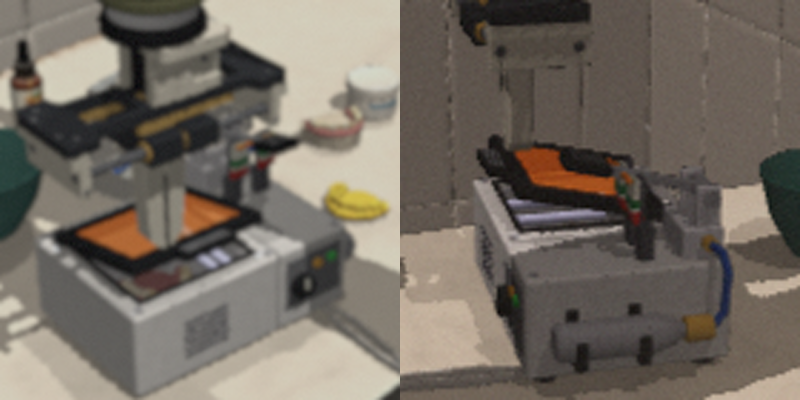

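Picture: the cover is only part-way down. In the scene crop its front edge runs from (80,258) to (255,215) with the tab at (205,240), and the finger tip is at about (165,247). I work out the angle and where the tip is.

```bash
python3 - <<'E'
from h import *
from bench import manip
ps={n:manip.capture(n) for n in ("scene","side")}
v=[.4543,.1163,-.1535]
k={"scene":lambda u:(u-[170,150])*2.5,"side":lambda u:(u-[200,140])*2.857+[400,0]}
t=manip.read_state()["tcp_pos"]
for n in ps:
    print(n,"tcp",k[n](proj(ps[n],t)))
    for a in (.2,.3,.4,.5,.6): print(a,"FL",k[n](proj(ps[n],box(v,cov(a,.112,.098)))),"FR",k[n](proj(ps[n],box(v,cov(a,.112,-.026)))),"tab",k[n](proj(ps[n],box(v,cov(a,.129,.036)))))
E
```

```text
scene tcp [159.4018 269.1771]
0.2 FL [123.3429 266.0029] FR [256.8675 210.4068] tab [205.4998 243.0866]
0.3 FL [120.1749 251.7353] FR [254.2967 196.9197] tab [202.2813 226.9465]
0.4 FL [116.2081 237.197 ] FR [250.8685 183.2306] tab [198.0747 210.5028]
0.5 FL [111.4881 222.5722] FR [246.6209 169.5106] tab [192.9276 193.9694]
0.6 FL [106.0725 208.0482] FR [241.6047 155.9332] tab [186.9038 177.564 ]
side tcp [515.6134 183.5645]
0.2 FL [489.6408 136.26  ] FR [519.3297 189.0921] tab [481.2372 158.5837]
0.3 FL [493.4888 122.8302] FR [523.7086 174.3018] tab [485.7949 142.2506]
0.4 FL [498.7128 109.7109] FR [529.6112 159.8287] tab [492.044  126.2579]
0.5 FL [505.2644  97.0508] FR [536.9833 145.8386] tab [499.9288 110.791 ]
0.6 FL [513.0787  84.9947] FR [545.7514 132.4938] tab [509.3714  96.0316]
```

The tip projects to (159,269) but disappears at the front frame bar near (165,247). So it slid inside the frame, and the cover stands at about 0.18 rad. I lift out, shift onto the tab and front bar, and press there.

```bash
python3 -m handwheel '[0,0,-0.015,0,0,0,0, 0,0,-0.015,0,0,0,0, 0,0,-0.015,0,0,0,0, 0.008,-0.006,0,0,0,0,0, 0.008,-0.007,0,0,0,0,0, 0,0,0,0,0,0,0]'
```

```text
clock: 6.85
tcp_pos: [0.3995, 0.1686, 0.1321]
tcp_rot: [[-0.99, 0.139, -0.002], [0.139, 0.99, -0.001], [0.002, -0.002, -1.0]]
wrist_force: [0.0, 0.0, 0.3]
width: 0.0005
grasp_force: 0.0
```

```bash
python3 -m handwheel '[0,0,0.006,0,0,0,0, 0,0,0.005,0,0,0,0, 0,0,0.004,0,0,0,0]';  python3 -m handwheel '[0,0,0.004,0,0,0,0, 0,0,0.004,0,0,0,0]'
```

```text
clock: 7.15
tcp_pos: [0.4018, 0.1701, 0.1168]
tcp_rot: [[-0.99, 0.138, -0.001], [0.138, 0.99, -0.0], [0.001, -0.001, -1.0]]
wrist_force: [0.4, 0.3, 0.1]
width: 0.0009
grasp_force: 0.0
clock: 7.35
tcp_pos: [0.4019, 0.17, 0.1091]
tcp_rot: [[-0.99, 0.139, -0.0], [0.139, 0.99, -0.0], [0.0, -0.0, -1.0]]
wrist_force: [0.0, 0.3, 0.2]
width: 0.0006
grasp_force: 0.0
```

```bash
python3 -m handwheel '[0,0,0.004,0,0,0,0, 0,0,0.004,0,0,0,0]';  python3 -m handwheel '[0,0,0.003,0,0,0,0, 0,0,0.003,0,0,0,0]'; python3 -m handwheel '[0,0,0.002,0,0,0,0]'
```

```text
clock: 7.55
tcp_pos: [0.4019, 0.1701, 0.1014]
tcp_rot: [[-0.99, 0.138, -0.0], [0.138, 0.99, -0.0], [0.0, -0.0, -1.0]]
wrist_force: [-0.4, 0.6, 0.5]
width: 0.0003
grasp_force: 0.0
clock: 7.75
tcp_pos: [0.4019, 0.17, 0.0955]
tcp_rot: [[-0.99, 0.139, 0.0], [0.139, 0.99, -0.0], [-0.0, -0.0, -1.0]]
wrist_force: [-0.1, -0.6, -0.0]
width: 0.0006
grasp_force: 0.0
clock: 7.85
tcp_pos: [0.4018, 0.1701, 0.0935]
tcp_rot: [[-0.99, 0.138, -0.0], [0.138, 0.99, -0.0], [-0.0, -0.0, -1.0]]
wrist_force: [0.4, 0.2, -0.8]
width: 0.0003
grasp_force: 0.0
```

```bash
python3 - <<'E'
from bench import manip
from h import *
import cv2,numpy as np
r=lambda a,s:cv2.resize(a[:,:,::-1],s,interpolation=cv2.INTER_CUBIC)
ps={n:manip.capture(n) for n in("scene","side","wrist")}
a=ps["scene"]["img"][180:300,180:300];b=ps["side"]["img"][160:260,215:315];c=ps["wrist"]["img"]
top=np.hstack([r(a,(400,400)),r(b,(400,400))])
cv2.imwrite("pics/c3.png",np.vstack([top,r(c[:280],(400,200)).repeat(1,1) if 0 else np.hstack([r(c[:280],(400,200)),np.zeros((200,400,3),np.uint8)])]))
for n in ps: print(n,proj(ps[n],manip.read_state()["tcp_pos"]))
E
```

```text
scene [244.324  256.4018]
side [234.1949 204.2772]
wrist [281.7097 233.7084]
```

View pics/c3.png

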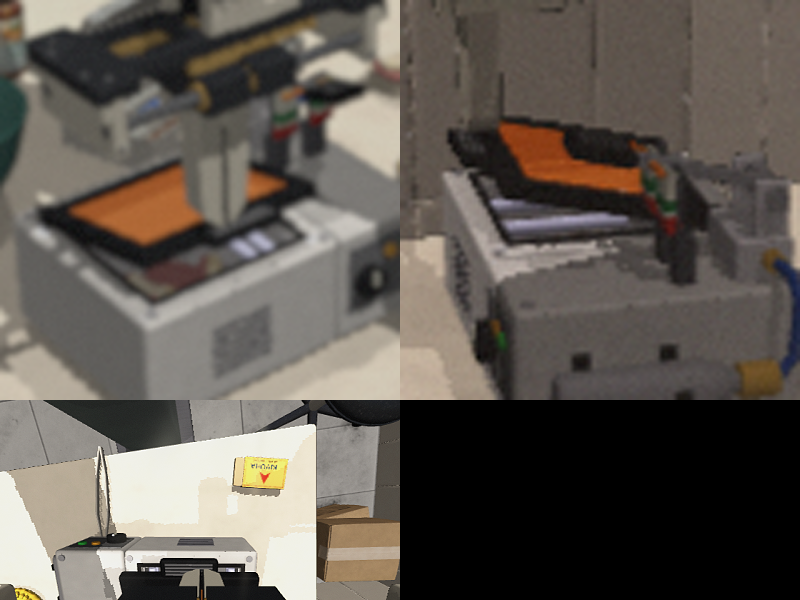

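The cover still stands at about 0.18 rad. In the scene crop the visible finger end is (222,232), about 15–20 mm higher than the reported TCP projects to, so the tip seems to be just touching the tab. I keep pressing down in small steps and watch the force.

```bash
python3 -m handwheel '[0,0,0.003,0,0,0,0, 0,0,0.003,0,0,0,0]';  python3 -m handwheel '[0,0,0.003,0,0,0,0, 0,0,0.002,0,0,0,0]'; python3 - <<'E'
from bench import manip
from h import *
import cv2,numpy as np
r=lambda a,s:cv2.resize(a[:,:,::-1],s,interpolation=cv2.INTER_CUBIC)
ps={n:manip.capture(n) for n in("scene","side","wrist")}
a=ps["scene"]["img"][210:290,200:280];b=ps["side"]["img"][165:245,210:290]
cv2.imwrite("pics/c4.png",np.hstack([r(a,(400,400)),r(b,(400,400))]))
for n in ps: print(n,proj(ps[n],manip.read_state()["tcp_pos"]))
E
```

```text
clock: 8.2
tcp_pos: [0.4018, 0.1702, 0.0877]
tcp_rot: [[-0.99, 0.138, 0.0], [0.138, 0.99, 0.0], [-0.0, 0.0, -1.0]]
wrist_force: [-1.1, 0.2, 1.9]
width: 0.0008
grasp_force: 0.9
clock: 8.4
tcp_pos: [0.4016, 0.17, 0.0824]
tcp_rot: [[-0.99, 0.138, -0.0], [0.138, 0.99, -0.0], [0.0, -0.0, -1.0]]
wrist_force: [-1.3, -0.4, 1.6]
width: 0.0002
grasp_force: 0.9
scene [244.4332 261.2291]
side [234.3456 209.127 ]
wrist [281.7146 233.8593]
```

Contact of about 2 N started near z = 0.089, and the cover is moving. I keep going down to the hard stop.

```bash
python3 -m handwheel '[0,0,0.003,0,0,0,0, 0,0,0.003,0,0,0,0]';  python3 -m handwheel '[0,0,0.003,0,0,0,0, 0,0,0.002,0,0,0,0]'; python3 -m handwheel '[0,0,0.002,0,0,0,0]'
```

```text
clock: 8.75
tcp_pos: [0.4016, 0.1701, 0.0766]
tcp_rot: [[-0.99, 0.138, -0.0], [0.138, 0.99, 0.0], [0.0, 0.0, -1.0]]
wrist_force: [-1.6, 0.5, 2.4]
width: 0.0002
grasp_force: 1.1
clock: 8.95
tcp_pos: [0.4016, 0.17, 0.0714]
tcp_rot: [[-0.99, 0.138, -0.001], [0.138, 0.99, -0.0], [0.0, -0.0, -1.0]]
wrist_force: [-1.7, 0.6, 2.3]
width: 0.0005
grasp_force: 1.0
clock: 9.05
tcp_pos: [0.4017, 0.17, 0.0695]
tcp_rot: [[-0.99, 0.138, -0.0], [0.138, 0.99, -0.0], [0.0, -0.0, -1.0]]
wrist_force: [-2.2, 0.4, 2.7]
width: 0.0003
grasp_force: 1.0
```

```bash
python3 -m handwheel '[0,0,0.002,0,0,0,0]';  python3 -m handwheel '[0,0,0.002,0,0,0,0]'; python3 -m handwheel '[0,0,0.002,0,0,0,0]'
```

```text
clock: 9.15
tcp_pos: [0.4018, 0.17, 0.0675]
tcp_rot: [[-0.99, 0.138, -0.0], [0.138, 0.99, -0.0], [0.0, -0.0, -1.0]]
wrist_force: [-0.1, 0.6, 1.8]
width: 0.0004
grasp_force: 1.0
clock: 9.25
tcp_pos: [0.4019, 0.17, 0.0656]
tcp_rot: [[-0.99, 0.139, 0.0], [0.139, 0.99, -0.0], [-0.0, -0.0, -1.0]]
wrist_force: [-1.4, 0.1, 1.6]
width: 0.0006
grasp_force: 1.0
clock: 9.35
tcp_pos: [0.4019, 0.17, 0.0636]
tcp_rot: [[-0.99, 0.139, 0.0], [0.139, 0.99, -0.0], [-0.0, -0.0, -1.0]]
wrist_force: [-1.6, 0.5, 1.6]
width: 0.0005
grasp_force: 1.0
```

```bash
python3 - <<'E'
from bench import manip
from h import *
import cv2,numpy as np
r=lambda a,s:cv2.resize(a[:,:,::-1],s,interpolation=cv2.INTER_CUBIC)
ps={n:manip.capture(n) for n in("scene","side","wrist")}
a=ps["scene"]["img"][200:300,180:280];b=ps["side"]["img"][165:245,210:290];c=ps["wrist"]["img"][120:280,160:400]
cv2.imwrite("pics/c5.png",np.vstack([np.hstack([r(a,(400,400)),r(b,(400,400))]),np.hstack([r(c,(300,200)),np.zeros((200,500,3),np.uint8)])]))
v=[.4543,.1163,-.1535]
for n in ps: print(n,proj(ps[n],manip.read_state()["tcp_pos"]))
for n in ps:
  for a in (0,.1): print(n,a,*[proj(ps[n],box(v,cov(a,r_,y))) for r_,y in((.112,.098),(.112,-.026),(.129,.036))])
E
```

```text
scene [244.4588 269.3444]
side [234.6851 217.2843]
wrist [281.8453 233.8648]
scene 0 [220.8663 267.2107] [273.7409 244.4476] [253.5458 259.4588]
scene 0.1 [220.2719 261.929 ] [273.4226 239.4103] [253.0796 253.4871]
side 0 [230.1637 197.2109] [240.3431 216.6388] [227.0594 207.038 ]
side 0.1 [230.5212 192.4502] [240.7801 211.4149] [227.443  201.2778]
wrist 0 [369.1705 250.8287] [163.6445 247.9241] [266.5785 222.537 ]
wrist 0.1 [374.5396 260.4768] [156.2592 257.4165] [265.3968 231.8353]
```

View pics/c5.png

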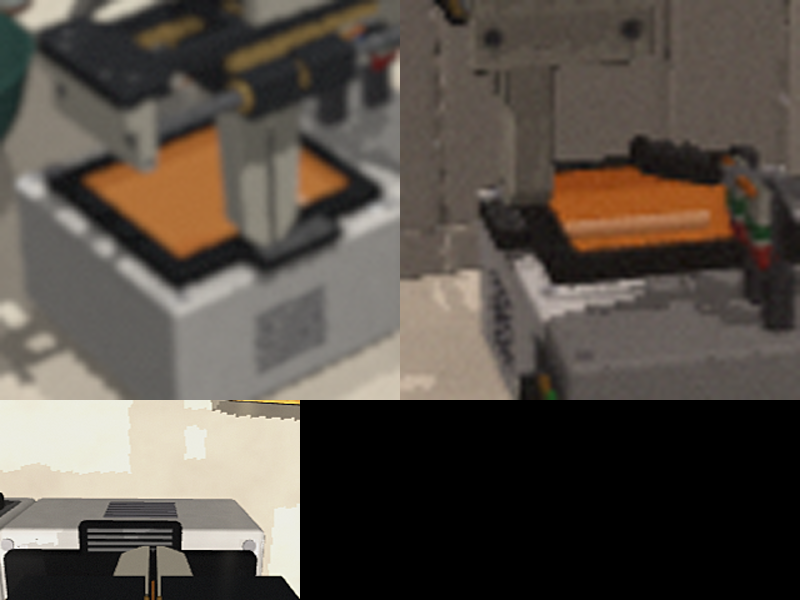

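The cover now looks nearly flush: its front corners are at about (226,270) and (274,247) in scene pixels. I keep going until the force shows the hard stop.

```bash
for i in 1 2 3; do :; done; python3 -m handwheel '[0,0,0.002,0,0,0,0]' | grep -E "tcp_pos|force:";  python3 -m handwheel '[0,0,0.002,0,0,0,0]'| grep -E "tcp_pos|force:"; python3 -m handwheel '[0,0,0.001,0,0,0,0]'| grep -E "tcp_pos|force:"
```

```text
tcp_pos: [0.4024, 0.1702, 0.0626]
wrist_force: [-7.0, -3.8, 54.5]
grasp_force: 27.1
tcp_pos: [0.4025, 0.1703, 0.062]
wrist_force: [-11.9, -4.4, 87.3]
grasp_force: 43.5
tcp_pos: [0.4026, 0.1703, 0.0619]
wrist_force: [-13.9, -4.8, 89.4]
grasp_force: 44.9
```

That's the hard stop, so the cover is shut. I lift clear, move over the console and look for the pad with the wrist camera.

```bash
python3 -m handwheel '[0,0,-0.02,0,0,0,0, 0,0,-0.04,0,0,0,0, 0,0,-0.045,0,0,0,0, 0,0,-0.045,0,0,0,0, 0,0,-0.045,0,0,0,0, -0.03,-0.03,0,0,0,0,0, -0.03,-0.03,0,0,0,0,0, -0.025,-0.03,0,0,0,0,0, -0.015,-0.025,0,0,0,0,0, 0,0,0,0,0,0,0]'; python3 - <<'E'
from bench import manip
from h import *
import cv2,json
ps={n:manip.capture(n) for n in("scene","side","wrist")}
r=lambda a,s:cv2.resize(a[:,:,::-1],s,interpolation=cv2.INTER_CUBIC)
sc=ps["scene"]["img"][170:310,170:330];sd=ps["side"]["img"][150:290,200:360];w=ps["wrist"]["img"][0:270]
cv2.imwrite("pics/c6.png",np.vstack([np.hstack([r(sc,(342,300)),r(sd,(342,300))]),np.hstack([r(w,(622,300)),np.zeros((300,62,3),np.uint8)])]))
s=manip.read_state();print(s["tcp_pos"])
for n in ps:
    print(n,proj(ps[n],s["tcp_pos"]));
    for t in("lever_pad","cover"): print(t,[(np.round(d["extent"]),d["confidence"]) for d in manip.find_in(ps[n],t)][:2])
json.dump({n:{k:np.array(p[k]).tolist() for k in("fx","fy","cx","cy","world_to_cam")} for n,p in ps.items()},open("c6.json","w"))
E
```

```text
clock: 10.8
tcp_pos: [0.4864, 0.0384, 0.2539]
tcp_rot: [[-0.99, 0.144, 0.001], [0.144, 0.99, -0.001], [-0.002, -0.001, -1.0]]
wrist_force: [0.1, -0.3, 0.5]
width: 0.0002
grasp_force: 0.0
[0.4847 0.0428 0.2536]
scene [259.0208 147.0149]
lever_pad [(array([271., 207.,  39.,  12.]), 0.81)]
cover [(array([232., 248.,  85.,  46.]), 0.58)]
side [296.2132 139.4213]
lever_pad [(array([282., 199.,  53.,  13.]), 0.63)]
cover [(array([260., 209.,  66.,  28.]), 0.96), (array([272., 233.,  93.,  80.]), 0.42)]
wrist [282.814 233.037]
lever_pad [(array([280., 168.,  39.,  99.]), 0.82)]
cover [(array([371., 140., 113., 120.]), 0.66)]
```

View pics/c6.png

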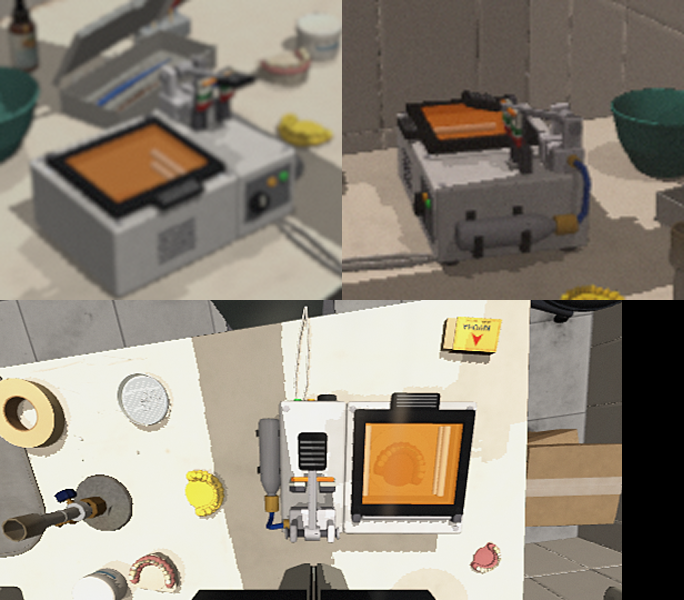

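Picture: the cover is flat and shut. In the wrist panel the lever pad is at (313,452), and the box top corners are (281,403), (477,403), (477,535) and (284,540). I refit the box, including a height offset.

```bash
python3 - <<'E'
from h import *
import json
ps=json.load(open("c6.json"))
T=np.array(ps["wrist"]["world_to_cam"]);C=-T[:3,:3].T@T[:3,3];print("cam",C)
k=1.1107
W=lambda x,y:(x/k,(y-300)/1.1111)
S=lambda x,y:(x/2.1375+170,y/2.143+170); D=lambda x,y:((x-342)/2.1375+200,y/2.143+150)
B=[("wrist",(-.0725,.105,.08),W(477,403)),("wrist",(-.0725,-.105,.08),W(281,403)),("wrist",(.0725,.105,.08),W(477,535)),
("wrist",(-.0203,-.069,.15),W(313,452)),("wrist",(-.076,.036,.092),W(415,393)),
("scene",(-.0725,.105,.08),S(117,213)),("scene",(-.0725,-.105,.08),S(299,162)),("scene",(-.077,.036,.088),S(186,208)),("scene",(-.0203,-.069,.15),S(237,79)),
("side",(-.0725,-.105,.08),D(432,207)),("side",(-.0725,.105,.08),D(398,120)),("side",(-.0203,-.069,.15),D(480,99))]
def run(free):
    f=lambda v:np.concatenate([proj(ps[c],box(v,P)+[0,0,v[3] if free else 0])-u for c,P,u in B])
    r=least_squares(f,[.45,.116,-.14,0],loss="soft_l1");print(r.x,r.cost);print(f(r.x).reshape(-1,2));return r.x
run(0);v=run(1)
R=np.array([[-.99,.144,0],[.144,.99,0],[0,0,-1]]);t=np.array([.4847,.0428,.2536])
print("pad delta tool",R.T@(box(v,np.array([-.0203,-.069,.15]))+[0,0,v[3]]-t))
E
```

```text
cam [0.4146 0.0521 0.449 ]
[ 0.4533  0.1139 -0.147   0.    ] 58.760431112979745
[[  0.7825  -2.4016]
 [ -3.6201  -3.7355]
 [-14.5146  -0.9298]
 [ -2.0817   0.4495]
 [  0.566    1.5002]
 [ -1.2359   7.4546]
 [ -1.0093  -7.1188]
 [ -1.9034  -6.2144]
 [ -1.4397  -2.8276]
 [ -0.1063  -7.9988]
 [ -2.2442  -3.8525]
 [  0.023   -1.214 ]]
[ 0.454   0.1157 -0.1491 -0.0074] 49.47293489401204
[[ -0.5955  -1.1   ]
 [ -1.254   -2.7988]
 [-15.7033  -2.0084]
 [ -0.128    0.4665]
 [  0.3589   2.8253]
 [ -2.1712  10.9965]
 [ -1.9255  -3.7641]
 [ -2.8574  -2.7017]
 [ -2.2839   0.6404]
 [ -0.1631  -4.8116]
 [ -2.026   -1.0724]
 [ -0.0901   2.1307]]
pad delta tool [ 0.0615 -0.0012  0.111 ]
```

```bash
python3 -m handwheel '[0.02,0,0,0,0,0,0, 0.02,0,0.01,0,0,0,0, 0.021,-0.001,0.02,0,0,0,0, 0,0,0.035,0,0,0,0, 0,0,0.03,0,0,0,0, 0,0,0.013,0,0,0,0, 0,0,0,0,0,0,0]'
```

```text
clock: 11.95
tcp_pos: [0.4234, 0.0499, 0.1444]
tcp_rot: [[-0.99, 0.138, -0.003], [0.138, 0.99, -0.001], [0.003, -0.001, -1.0]]
wrist_force: [0.2, 0.6, -0.5]
width: 0.0003
grasp_force: 0.0
```

```bash
for i in 1; do python3 -m handwheel '[0,0,0.004,0,0,0,0]'| grep -E "tcp_pos|force:"; done;  python3 -m handwheel '[0,0,0.004,0,0,0,0]'| grep -E "tcp_pos|force:"; python3 -m handwheel '[0,0,0.004,0,0,0,0]'| grep -E "tcp_pos|force:"; python3 -m handwheel '[0,0,0.003,0,0,0,0]'| grep -E "tcp_pos|force:"
```

```text
tcp_pos: [0.4248, 0.05, 0.1422]
wrist_force: [0.3, -0.1, 0.8]
grasp_force: 0.0
tcp_pos: [0.425, 0.05, 0.1383]
wrist_force: [-0.5, -0.4, 0.7]
grasp_force: 0.0
tcp_pos: [0.4249, 0.05, 0.1341]
wrist_force: [-0.5, -0.1, 1.1]
grasp_force: 0.0
tcp_pos: [0.4246, 0.0499, 0.1309]
wrist_force: [0.4, 0.4, 0.6]
grasp_force: 0.0
```

```bash
python3 -m handwheel '[0,0,0.003,0,0,0,0]'| grep -E "tcp_pos|force:";  python3 -m handwheel '[0,0,0.003,0,0,0,0]'| grep -E "tcp_pos|force:"; python3 -m handwheel '[0,0,0.003,0,0,0,0]'| grep -E "tcp_pos|force:"; python3 -m handwheel '[0,0,0.002,0,0,0,0]'| grep -E "tcp_pos|force:"; python3 -m handwheel '[0,0,0.002,0,0,0,0]'| grep -E "tcp_pos|force:"
```

```text
tcp_pos: [0.4245, 0.0498, 0.1277]
wrist_force: [-0.3, -0.2, 0.5]
grasp_force: 0.0
tcp_pos: [0.4245, 0.0498, 0.1246]
wrist_force: [-0.1, -1.1, -0.3]
grasp_force: 0.0
tcp_pos: [0.4243, 0.0498, 0.1216]
wrist_force: [-1.3, 0.4, 4.5]
grasp_force: 1.6
tcp_pos: [0.4239, 0.0498, 0.1195]
wrist_force: [-3.1, 0.5, 4.3]
grasp_force: 1.8
tcp_pos: [0.4239, 0.0498, 0.1176]
wrist_force: [-2.7, 1.2, 4.9]
grasp_force: 2.0
```

First contact came at z ≈ 0.123, so level should be near 0.100. I continue gently.

```bash
python3 -m handwheel '[0,0,0.003,0,0,0,0, 0,0,0.003,0,0,0,0]'| grep -E "tcp_pos|force:";  python3 -m handwheel '[0,0,0.003,0,0,0,0, 0,0,0.003,0,0,0,0]'| grep -E "tcp_pos|force:"; python3 -m handwheel '[0,0,0.002,0,0,0,0, 0,0,0.001,0,0,0,0, 0,0,0,0,0,0,0]'| grep -E "tcp_pos|force:"
cat > look.py <<'E'
from bench import manip
from h import *
import cv2
r=lambda a,s:cv2.resize(a[:,:,::-1],s,interpolation=cv2.INTER_CUBIC)
a=manip.capture("scene")["img"][180:240,245:305];b=manip.capture("side")["img"][175:235,255:315]
cv2.imwrite("pics/c7.png",np.hstack([r(a,(400,400)),r(b,(400,400))]))
s=[manip.read_state()]
for _ in range(4): manip.capture("side"); s.append(manip.read_state())
print(np.mean([x["wrist_force"] for x in s],0),s[-1]["tcp_pos"],s[-1]["grasp_force"],s[-1]["clock"])
E
python3 look.py
```

```text
tcp_pos: [0.4238, 0.0497, 0.1116]
wrist_force: [-3.1, 0.4, 6.2]
grasp_force: 2.7
tcp_pos: [0.4232, 0.0498, 0.1055]
wrist_force: [-4.9, 0.5, 7.8]
grasp_force: 3.3
tcp_pos: [0.4228, 0.0498, 0.1024]
wrist_force: [-4.9, 1.9, 7.7]
grasp_force: 3.6
[-5.5444  1.4009  7.0824] [0.4228 0.0498 0.1025] 3.602433886262588 13.85
```

View pics/c7.png

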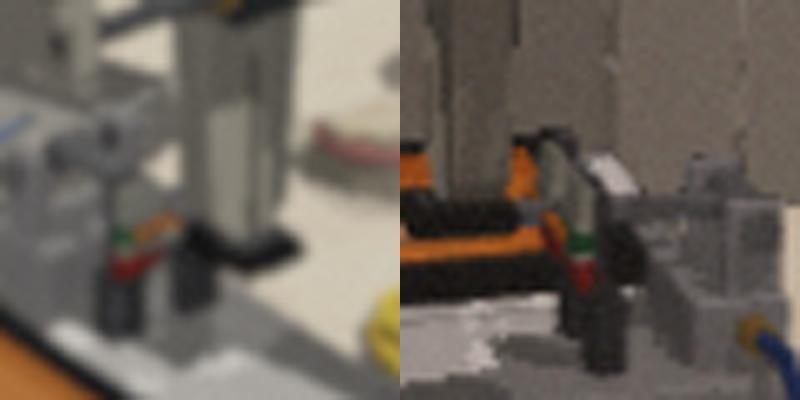

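The lever is nearly level, with the orange pointer at about (155,230) by the green band. Force and travel both suggest about 0.22 rad, so I go 3 mm further and check.

```bash
python3 -m handwheel '[0,0,0.002,0,0,0,0, 0,0,0.001,0,0,0,0, 0,0,0,0,0,0,0, 0,0,0,0,0,0,0]'; python3 look.py; python3 - <<'E'
import cv2,numpy as np
im=cv2.imread("pics/c7.png");h=cv2.cvtColor(im,cv2.COLOR_BGR2HSV)
for half,x0,x1,y0,y1 in(("scene",90,200,190,300),("side",540,620,140,310)):
    H=h[y0:y1,x0:x1]
    for n,lo,hi in(("orange",8,20),("green",50,85),("red",0,5)):
        m=(H[...,0]>=lo)&(H[...,0]<=hi)&(H[...,1]>110)&(H[...,2]>50);ys,xs=np.nonzero(m)
        print(half,n,len(ys),(xs.mean()+x0,ys.mean()+y0,ys.min()+y0,ys.max()+y0) if len(ys) else None)
E
```

```text
clock: 14.25
tcp_pos: [0.4225, 0.0499, 0.0995]
tcp_rot: [[-0.99, 0.138, -0.003], [0.138, 0.99, -0.0], [0.003, -0.001, -1.0]]
wrist_force: [-7.0, 1.9, 8.9]
width: 0.0007
grasp_force: 4.3
[-6.317   1.8017  8.6009] [0.4225 0.0499 0.0995] 4.232720676045574 14.55
scene orange 945 (np.float64(153.9047619047619), np.float64(235.03174603174602), np.int64(220), np.int64(254))
scene green 0 None
scene red 602 (np.float64(132.40697674418604), np.float64(264.51328903654485), np.int64(249), np.int64(280))
side orange 652 (np.float64(553.2806748466257), np.float64(233.29294478527606), np.int64(198), np.int64(260))
side green 53 (np.float64(585.7924528301887), np.float64(244.60377358490567), np.int64(239), np.int64(249))
side red 871 (np.float64(578.1572904707233), np.float64(270.7106773823192), np.int64(232), np.int64(293))
```

Net pad force is about 8.2 N, travel is 23.5 mm and the pointer is level with the green. I hold for over a second, then hand in.

```bash
python3 -m handwheel '[0,0,0,0,0,0,0, 0,0,0,0,0,0,0, 0,0,0,0,0,0,0, 0,0,0,0,0,0,0, 0,0,0,0,0,0,0, 0,0,0,0,0,0,0, 0,0,0,0,0,0,0, 0,0,0,0,0,0,0, 0,0,0,0,0,0,0, 0,0,0,0,0,0,0]'; python3 -m handwheel '[0,0,0,0,0,0,0, 0,0,0,0,0,0,0, 0,0,0,0,0,0,0]' | grep -E "pos|force"; python3 -c "
from bench import manip
print(manip.close_job())"
```

```text
clock: 15.55
tcp_pos: [0.4225, 0.0498, 0.0995]
tcp_rot: [[-0.99, 0.138, -0.003], [0.138, 0.99, -0.0], [0.003, -0.0, -1.0]]
wrist_force: [-6.5, 1.6, 8.8]
width: 0.0003
grasp_force: 4.2
tcp_pos: [0.4225, 0.0499, 0.0995]
wrist_force: [-6.1, 2.2, 8.2]
grasp_force: 4.2
the job is handed in; nothing more can be done
None
```

The job is handed in with the cover shut to its stop and the fingers holding the purge lever at about 0.26 rad, the middle of the green (estimated from about 8 N on the pad and 23.5 mm of travel); the hand-in returned no verdict.

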